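# Decant the walnuts and hold the pantry bin open

### The arm

A 6-joint arm with a two-finger parallel gripper is mounted at the origin on the work surface. World frame = base frame: x ahead of the robot, y to its left, z up, the work surface at z = 0. Lengths are in m, angles in degrees, forces in N, time in s.
With the tool pointing down it reaches from about 0.4 to 0.825 m from the base axis. Payload 7 kg.
Tool frame: the origin (TCP) lies midway between the tips of the shut fingers; the grasp point (between the pads) lies 19 mm behind it; z points along the fingers, y is the line along which they close (so a half turn about z gives the same grasp; the last joint's range is limited). The gripper opens to 88 mm and grips with 3 to 60 N. Pads are 19 mm wide; open, the fingers measure 130 mm over their backs; the gripper's body (78 mm by 193 mm) begins 47 mm behind the grasp point.
Start: joints at [81.366, 20.546, 0.682, 0, -70.136, -16.507], TCP at [0.287, 0.611, 0.227] pointing down, gripper open.
Joint ranges: [-176.03, 176.03], [-82.01, 121.73], [-58.28, 71.71], [-173.87, 95.51], [-174.79, -0.11], [-173.66, 173.66]. Speed limits (degrees/s): [136.94, 136.94, 172.46, 180, 180, 180].

### API

Orientations are given as [roll, pitch, yaw] about the fixed x, y, z axes, in that order (R = Rz(yaw) Ry(pitch) Rx(roll)).
In Python, from station import env gives the robot as it stands. The module is installed in compiled form; this text tells all that it offers.
- The arm moves only by the tool carry_out, never from a script. Its argument "plan" is a list that holds one entry, the list of rows, each a list of 5 numbers: the opening, from 0 (shut) to 1 (fully open), then the shift along the tool's x, y, z in mm, then the turn about the tool's z in degrees. In form: [[[hand, tx, ty, tz, spin], ...]]. A call has 1 to 8 rows; each row is the pose to reach, as a shift and turn from the pose commanded when the call began, along the tool's axes at that moment; what a row does not reach only later rows make up. A row lasts 1/12 s, in which the tool goes at most 41.7 mm and 7.16 degrees, less where a joint would pass 70% of its speed; a pose out of reach is approached as far as the arm can. A call with a gripper value outside its range is refused whole. The fingers move at their own pace and stop on an object; the grip force is fixed at half the most. Time passes only in rows, so rows that repeat a pose let the fingers close. It gives the time, the measured TCP pose, the force, the opening and the grip force at its end, in the units of the state.
- env.read_state(): the state, without advancing time (a new reading comes with each control period).
- env.read_camera(name): name is "scene" or "side" or "wrist"; returns a dict with "img" (420x560x3 uint8, blue, green, red), "range_z" (420x560 float32, m along the optical axis (not along the pixel's ray), 0 where there is no reading), "fx", "fy", "cx", "cy" (pixels), "world_from_camera" (4x4, takes a point from camera to world coordinates). Camera axes: x right, y up, looking along -z (the intrinsics and any distortion apply to the point x, -y, -z); pixel columns grow to the right and rows downward; lengths in m; the calibration is good to about 2 mm. A picture is of the moment at which its call begins.
- env.finish_job(): hands the job in; it is judged then, once.
Trained networks look in a picture, given as the dict that the camera call returned (one of the last four; its "shot" number tells which), for a name from the list of things; names that differ only in an ending like _2 or _b are one class to them, and where a whole thing is asked for, a point or a joint stands for the part that bears it (a point fixed in the world has none). Each returns a list of dicts, best first, with "p" (0 to 1); they miss things now and then, are a little off and sometimes report something else, mostly with a low value. They report only what shows in the picture. A call takes as long as a camera call. They do not tell look-alikes from the thing itself.
- env.spot_in(query, picture): "rect" ([left, top, width, height] in pixels, round what is visible of it).
- env.silhouettes(query, picture): "pixels" (420x560 bool, what is visible of it) and "rect" ([left, top, width, height] in pixels, round what is visible of it).
- env.mark_of(query, picture): "at" ([column, row] in pixels: a listed point, or the origin of a listed thing).
The state is a dict: "t": time; "joints": joint angles; "qd": joint speeds; "joint_torque": joint torques, N m; "ee_pos": TCP position; "ee_rot": TCP orientation; "wrist_force": force on the tool from outside, world axes, zero at the start; "wrist_torque": the same for the moment, N m; "grip_width": opening from 0.0 (shut) to 1.0 (fully open); "grip_force": force on a finger pad.
Only numpy, scipy, OpenCV 4.12 (cv2) and the standard library are available. Lean on these libraries where they do the work, as an engineer would, in place of code of your own. Each camera call takes 0.05 s, during which the arm holds its last target. There are 200 camera calls.

### The job

Tip all four walnuts out of the steel scoop into the white bowl, then stand the empty scoop upright on the worktop and let go of it. Then lift the wooden lid of the white bin and hold it open at 60 degrees from shut, so that I can put the bowl in: finish while still holding the lid there steadily with the gripper, since it falls shut when let go. Leave the other jars, tins and things where they are.

Things in the scene. Friction and masses are not known exactly. Their poses are not given: they have to be found in the camera images.
- scoop: Polished steel measuring scoop: a round open cup, 60 mm tall, flaring from 72 mm across at the foot to 108 mm at the rim, walls 3 mm, floor 4 mm, with one straight flat-sided level bar handle. 0.16 kg, give or take a fifth. Origin: centre of the underside of the cup; z up out of the mouth; the handle points along -x. It starts standing on the worktop with the four walnuts in it.
- scoop_grip (a point): The point to grip on the scoop's handle, 110 mm from the cup's axis along -x and 50 mm above the scoop's underside. Here the bar is 14 mm wide (along y) and 16 mm tall; it runs from 52 to 172 mm from the cup's axis. Axes as the scoop's.
- bowl: White ceramic bowl, 170 mm across the rim, 65 mm tall, 0.6 kg, standing on the worktop. Origin: centre of its underside; z up.
- walnut0: One of four alike whole walnuts, about 25 mm across and 29 mm long, 12 g; origin at its centre. It rolls easily.
- walnut1: One of four alike whole walnuts, about 25 mm across and 29 mm long, 12 g; origin at its centre. It rolls easily.
- walnut2: One of four alike whole walnuts, about 25 mm across and 29 mm long, 12 g; origin at its centre. It rolls easily.
- walnut3: One of four alike whole walnuts, about 25 mm across and 29 mm long, 12 g; origin at its centre. It rolls easily.
- bin: White box fixed to the worktop, 200 mm deep (x) by 240 mm wide (y) by 110 mm tall, open-topped under its wooden lid, walls 6 mm. Origin: centre of its underside. The lid is hinged on the rim at -x, which faces the robot.
- lid_hinge (a point): Middle of the lid's hinge line, at the lid's underside, 110 mm above the worktop, on the bin's rim that faces the robot. The point turns with the lid: x runs from the hinge to the lid's free edge, y along the hinge, z out of the lid's top face.
- lid_grip (a point): Middle of the lid's handle: a round steel bar, 10 mm thick, parallel to the hinge, standing on a post at each end (posts 110 mm apart) on the lid's top face near the edge away from the robot. 165 mm along x and 47 mm along z from lid_hinge; its centre is 35 mm clear of the lid's top face. Axes as lid_hinge.
- lid (a joint): Opening angle of the bin's wooden lid (200 x 240 x 12 mm, 0.35 kg) in rad: 0 shut, growing as the free edge, away from the robot, swings up and back towards the robot; stop at 1.75. Gravity and a weak spring (0.12 N m/rad, slack at -0.6) shut it from every angle up to the stop when let go; 2 to 3 N at the handle, square to the lid, holds it.
- spice_tin: Bystander, to be left alone: steel can, 48 mm across, 55 mm tall. Origin: centre of its underside.
- small_jar: Bystander, to be left alone: amber glass jar, 54 mm across, 85 mm tall. Origin: centre of its underside.
- pulse_jar: Bystander, to be left alone: large glass jar, 80 mm across, 130 mm tall. Origin: centre of its underside.
- oil_bottle: Bystander, to be left alone: green glass bottle, 60 mm across, 180 mm tall. Origin: centre of its underside.
- carton: Bystander, to be left alone: upright cardboard carton, 60 x 120 x 160 mm. Origin: centre of its underside.
- mug: Bystander, to be left alone: blue ceramic mug with a side handle, 76 mm across, 85 mm tall. Origin: centre of its underside.
- wood_spoon: Bystander, to be left alone: wooden spoon lying flat near the far edge of the worktop.
There are look-alikes about, which are no part of the job. What is shaped like the scoop but purple is not meant.

How it is judged (in metres and radians):
On the way, in this order (a step that is already met when the one before it is completed fails the run):
1. all four walnuts lie in the bowl (horizontal distance between each of walnut0, walnut1, walnut2, walnut3 and bowl below 0.078 m and height (world z) of each of walnut0, walnut1, walnut2, walnut3 below 0.06 m and linear speed of each of walnut0, walnut1, walnut2, walnut3 below 0.15 m/s and angle between bowl's own z axis and vertical below 0.15 rad and height (world z) of bowl below 0.004 m), for 0.2 s.
2. the scoop stands upright on the worktop, let go, with the walnuts in the bowl (all of step 1 and angle between scoop's own z axis and vertical below 0.1 rad and height (world z) of scoop below 0.004 m and linear speed of scoop below 0.03 m/s and contact force between scoop and the arm below 0.1 N and contact force between scoop and the fingers below 0.1 N), for 0.2 s.
At the end, for the whole second after the job is handed in: The lid is held still by the gripper's fingers (contact above 0.5 N, nothing else bearing on it) at 60 degrees from shut, 6 degrees either way; the four walnuts lie in the bowl, which stands flat on the worktop; the scoop stands upright (within 0.1 rad) on the worktop itself, untouched (all of step 2 and value of joint lid between 0.942 and 1.152 rad and velocity of joint lid between -0.1 and 0.1 rad/s and contact force between lid and the fingers above 0.5 N and contact force between lid and scoop below 0.1 N and contact force between lid and bowl below 0.1 N and contact force between lid and spice_tin below 0.1 N and contact force between lid and small_jar below 0.1 N and contact force between lid and pulse_jar below 0.1 N and contact force between lid and oil_bottle below 0.1 N and contact force between lid and carton below 0.1 N and contact force between lid and mug below 0.1 N and contact force between lid and wood_spoon below 0.1 N); the arm keeps its last pose, push and grip.
It fails at once if a bystander is shifted by more than 40 mm (distance of any of spice_tin, small_jar, pulse_jar, oil_bottle, carton, mug, wood_spoon from where it was at the start of the episode above 0.04 m).
It also fails if it takes over 72 s, if anything falls off the work surface, if the arm or the gripper's body presses on something with over 40 N, if the wrist force passes 120 N, or if a joint passes its speed limit or range.

## Working session

There is one attempt and no reset: what is moved stays moved. The work goes in short steps, Python scripts to look and compute and a tool call to move; the robot and the scene stay as the last step left them, time stands still between calls to the robot, and variables do not carry over. Pictures are saved under pics/ and viewed, at most 10 in all, crops included, and the job is handed in when it is done.

Besides the shell and the picture viewer there is one more tool, called after "Request:" by a JSON object that holds its "fn" and its "kwargs". carry_out: Moves the arm, as the interface text tells. Its arguments: {"type":"object","properties":{"plan":{"type":"array","items":{"type":"array","items":{"type":"array","items":{"type":"number"}}}}},"required":["plan"]}

```bash
mkdir -p pics
cat > h.py <<'E'
import numpy as np, cv2
from station import env
from scipy.spatial.transform import Rotation as R
def ray(c,px):
    T=np.array(c["world_from_camera"]); u,v=px
    d=np.array([(u-c["cx"])/c["fx"],-(v-c["cy"])/c["fy"],-1.])
    return T[:3,3],T[:3,:3]@d
def deproj(c,px,z=None):
    u,v=int(round(px[0])),int(round(px[1]))
    if z is None:
        w=c["range_z"][max(0,v-1):v+2,max(0,u-1):u+2]; w=w[w>0]; z=np.median(w) if w.size else np.nan
    o,d=ray(c,px); return o+d*z
def cloud(c,mask):
    v,u=np.nonzero(mask&(c["range_z"]>0)); z=c["range_z"][v,u]
    P=np.stack([(u-c["cx"])/c["fx"]*z,-(v-c["cy"])/c["fy"]*z,-z],1); T=np.array(c["world_from_camera"])
    return P@T[:3,:3].T+T[:3,3]
def tri(c1,p1,c2,p2):
    o1,d1=ray(c1,p1);o2,d2=ray(c2,p2)
    s=np.linalg.lstsq(np.stack([d1,-d2],1),o2-o1,rcond=None)[0]
    a,b=o1+s[0]*d1,o2+s[1]*d2
    return (a+b)/2,np.linalg.norm(a-b)
def toolrel(target):
    s=env.read_state(); M=R.from_euler('xyz',s["ee_rot"],degrees=True)
    return M.inv().apply(np.array(target)-s["ee_pos"])*1000
E
python3 - <<'E'
from h import *
np.set_printoptions(precision=3,suppress=True)
s=env.read_state(); print(s)
C={n:env.read_camera(n) for n in("scene","side")}
for n,c in C.items():
    print(n,c["fx"],c["cx"],c["cy"],np.array(c["world_from_camera"]),[k for k in c])
    cv2.imwrite(f"pics/{n}0.png",c["img"])
    for q in ("scoop","scoop_grip","bowl","bin","lid_hinge","lid_grip","walnut0","spice_tin","small_jar","pulse_jar","oil_bottle","carton","mug"):
        for r in env.mark_of(q,c)[:4]: print(n,q,round(r["p"],2),np.round(r["at"],1),deproj(c,r["at"]))
E
```

```text
{'t': 0.0, 'joints': array([ 81.366,  20.59 ,   0.633,  -0.02 , -70.134, -16.506]), 'qd': array([-0.075, -0.047,  0.025,  0.012,  0.045,  0.045]), 'joint_torque': array([  0.002, -58.272,  29.304,   6.996,   0.007,  -0.   ]), 'ee_pos': array([0.287, 0.611, 0.226]), 'ee_rot': array([179.907,  -0.008, -25.147]), 'wrist_force': array([-0.102, -0.038,  0.582]), 'wrist_torque': array([-0.052,  0.1  , -0.006]), 'grip_force': 0.0, 'grip_width': 0.9995391935277406}
scene 395.25754134443906 278.554568528039 194.6284239596593 [[ 0.46  -0.737  0.496  1.028]
 [ 0.888  0.384 -0.252 -0.301]
 [-0.004  0.556  0.831  0.979]
 [ 0.     0.     0.     1.   ]] ['img', 'range_z', 'fx', 'fy', 'cx', 'cy', 'world_from_camera', 'shot']
scene scoop 0.74 [364.4 119.1] [0.329 0.375 0.032]
scene scoop 0.62 [190.  169.3] [ 0.235 -0.205  0.002]
scene scoop 0.61 [287.2 234.1] [ 0.588 -0.052  0.03 ]
scene scoop_grip 0.86 [253.2 201.4] [ 0.466 -0.094  0.057]
scene scoop_grip 0.8 [176.9 189.1] [ 0.328 -0.268  0.056]
scene scoop_grip 0.64 [362.5  86.8] [ 0.165  0.485 -0.002]
scene scoop_grip 0.3 [291.4 234.9] [ 0.593 -0.
[... 1670 characters left out ...]
lid_hinge 0.8 [315.7 317.6] [0.423 0.289 0.124]
side lid_grip 0.72 [243.4 302.4] [0.575 0.288 0.159]
side lid_grip 0.44 [258.3 232.3] [ 0.59  -0.045  0.027]
side walnut0 0.58 [257.1 234.4] [ 0.593 -0.041  0.022]
side walnut0 0.55 [275.8 240.2] [ 0.535 -0.009  0.036]
side walnut0 0.52 [225.1 187.5] [ 0.727 -0.247  0.024]
side walnut0 0.5 [267.7 232.4] [ 0.563 -0.052  0.022]
side spice_tin 0.63 [198.1 286.3] [0.716 0.171 0.041]
side small_jar 0.62 [212.6 214. ] [ 0.742 -0.117  0.022]
side pulse_jar 0.75 [182.3 265.4] [0.777 0.101 0.033]
side oil_bottle 0.92 [274.3 155.8] [ 0.582 -0.466  0.011]
side carton 0.94 [178.3 331.5] [0.715 0.326 0.09 ]
side mug 0.55 [222.  187.9] [ 0.737 -0.242  0.026]
```

```bash
python3 -c "
import cv2
a=cv2.imread('pics/scene0.png');cv2.imwrite('pics/crop0.png',cv2.resize(a[80:290,140:420],None,fx=2.8,fy=2.8,interpolation=2))"
```

```text
(no output)
```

View pics/scene0.png

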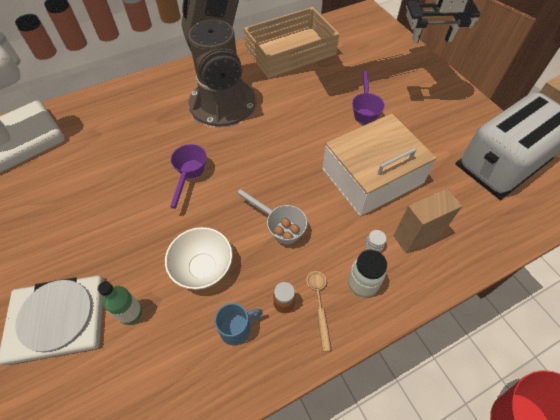

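View pics/crop0.png

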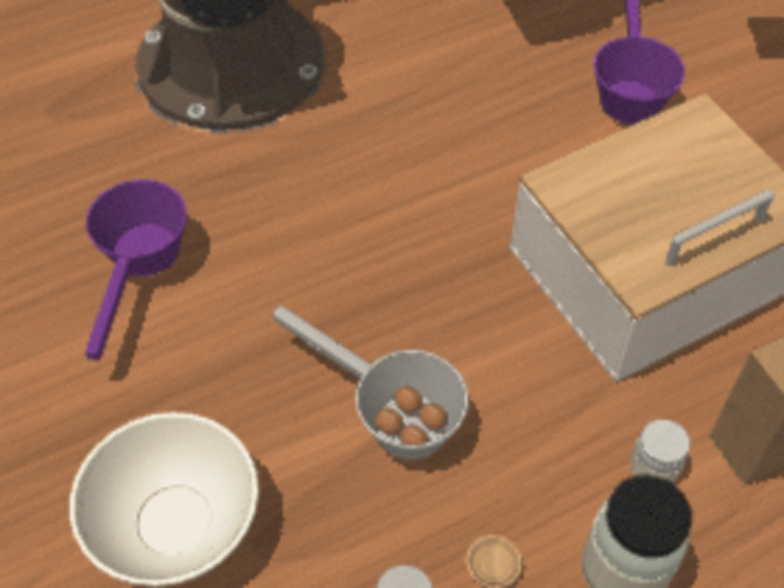

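View pics/side0.png

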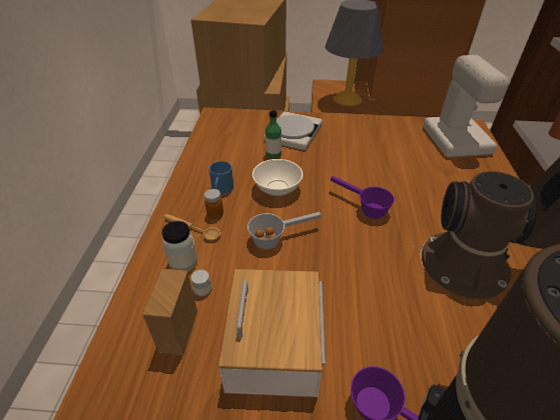

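The three scoop-like things in the scene view are purple at (190,165), purple at (368,108), and grey steel at (287,225) with four brown walnuts in it. The steel one is meant, and the crop shows it clearly. The bowl is at (200,262) and the bin lid's bar at (396,160). The tool cannot be tilted, so the scoop will have to swing down between the pads.

Run:
```python
from h import *
np.set_printoptions(precision=4,suppress=True)
C={n:env.read_camera(n) for n in("scene","side")}
near={"scoop_grip":{"scene":(253,201),"side":(301,219)},"lid_grip":{"scene":(396,158),"side":(243,302)},"lid_hinge":{"scene":(360,129),"side":(316,318)},"bowl":{"scene":(200,264),"side":(278,187)},"walnut0":None}
for q,n in near.items():
    if not n: continue
    P={}
    for k,c in C.items():
        r=min(env.mark_of(q,c),key=lambda r:np.hypot(*(np.array(r["at"])-n[k]))); P[k]=r["at"]
    print(q,*tri(C["scene"],P["scene"],C["side"],P["side"]))
sil={"scoop":{"scene":(287,225),"side":(266,232)},"bowl":{"scene":(200,262),"side":(277,180)},"bin":{"scene":(380,165),"side":(272,340)}}
for q,n in sil.items():
    A=[]
    for k,c in C.items():
        for r in env.silhouettes(q,c):
            x,y,w,h=r["rect"]
            if x<n[k][0]<x+w and y<n[k][1]<y+h:
                A.append(cloud(c,cv2.erode(r["pixels"].astype(np.uint8),np.ones((2,2)))>0)); break
    print(q,[len(a) for a in A])
    for a in A+[np.vstack(A)]:
        if q=="scoop":
            hd=a[(a[:,2]>.035)&(a[:,2]<.07)]; 
            rim=a[(a[:,2]>.054)&(a[:,2]<.07)]
            # handle points: far from cup
            m=a[np.hypot(a[:,0]-.575,a[:,1]+.045)>.07]; m=m[m[:,2]>.045]
            if len(m)>10:
                vx,vy,x0,y0=cv2.fitLine(m[:,:2].astype(np.float32),cv2.DIST_HUBER,0,.001,.001).ravel()
                t=(m[:,:2]-[x0,y0])@[vx,vy]; print("handle",vx,vy,x0,y0,np.degrees(np.arctan2(vy,vx)),np.percentile(t,[1,99]),np.percentile(m[:,2],[5,50,95]))
                tail=np.array([x0,y0])+np.array([vx,vy])*np.percentile(t,1);print("tail",tail)
        if q=="bowl":
            rim=a[a[:,2]>.06]; print("bowl rim",cv2.minEnclosingCircle(rim[:,:2].astype(np.float32)),np.percentile(a[:,2],[1,50,99]))
        if q=="bin":
            t=a[(a[:,2]>.117)&(a[:,2]<.128)]; print("lid",cv2.minAreaRect(t[:,:2].astype(np.float32)),np.median(t[:,2]))
            b=a[(a[:,2]>.148)]; print("bar",b.mean(0),cv2.fitLine(b[:,:2].astype(np.float32),2,0,.01,.01).ravel() if len(b)>5 else 0, b[:,2].max())
```

```text
scoop_grip [ 0.4631 -0.0882  0.0553] 0.0020396518901349614
lid_grip [0.5775 0.2865 0.1539] 0.00023115737043292845
lid_hinge [0.4191 0.2798 0.1017] 0.00553114784260897Traceback (most recent call last):
  File "<stdin>", line 9, in <module>
ValueError: min() iterable argument is empty
```

```bash
cat > m.py <<'E'
from h import *
np.set_printoptions(precision=4,suppress=True)
C={n:env.read_camera(n) for n in("scene","side")}
sil={"scoop":{"scene":(287,225),"side":(266,232)},"bowl":{"scene":(200,262),"side":(277,180)},"bin":{"scene":(380,165),"side":(272,340)}}
for q,n in sil.items():
    A=[]
    for k,c in C.items():
        for r in env.silhouettes(q,c):
            x,y,w,h=r["rect"]
            if x<n[k][0]<x+w and y<n[k][1]<y+h:
                A.append(cloud(c,cv2.erode(r["pixels"].astype(np.uint8),np.ones((2,2)))>0)); break
    print(q,[len(a) for a in A])
    for a in A:
        if q=="scoop":
            m=a[np.hypot(a[:,0]-.575,a[:,1]+.045)>.07]; m=m[m[:,2]>.045]
            if len(m)>10:
                vx,vy,x0,y0=cv2.fitLine(m[:,:2].astype(np.float32),cv2.DIST_HUBER,0,.001,.001).ravel()
                if vx<0: vx,vy=-vx,-vy
                t=(m[:,:2]-[x0,y0])@[vx,vy]; print("handle",np.degrees(np.arctan2(vy,vx)),np.percentile(m[:,2],[5,50,95]))
                tail=np.array([x0,y0])+np.array([vx,vy])*np.percentile(t,1);print("tail",tail,"cup axis",tail+.17*np.array([vx,vy]))
            rim=a[(a[:,2]>.054)&(a[:,2]<.066)&(np.hypot(a[:,0]-.575,a[:,1]+.045)<.065)]; print("rim",cv2.minEnclosingCircle(rim[:,:2].astype(np.float32)),np.max(a[:,2]))
        if q=="bowl":
            rim=a[a[:,2]>.06]; print("bowl rim",cv2.minEnclosingCircle(rim[:,:2].astype(np.float32)),np.percentile(a[:,2],[1,50,99]))
        if q=="bin":
            t=a[(a[:,2]>.117)&(a[:,2]<.128)]; print("lid",cv2.minAreaRect(t[:,:2].astype(np.float32)),np.median(t[:,2]))
            b=a[(a[:,2]>.148)]; print("bar",b.mean(0),np.percentile(b,[2,98],axis=0).ravel(), len(b))
E
python3 m.py
```

```text
scoop [1084, 922]
handle 24.275879 [0.0486 0.0566 0.0597]
tail [ 0.418  -0.1147] cup axis [ 0.573  -0.0448]
rim ((0.5653791427612305, -0.04451781511306763), 0.05656496062874794) 0.06461816170168133
handle 25.619083 [0.0461 0.0544 0.0596]
tail [ 0.4128 -0.1079] cup axis [ 0.5661 -0.0344]
rim ((0.564765214920044, -0.042040929198265076), 0.05568134784698486) 0.06314863084953348
bowl [3092, 1285]
bowl rim ((0.5567405819892883, -0.28846949338912964), 0.08411996066570282) [0.0025 0.0264 0.0659]
bowl rim ((0.5536661148071289, -0.2873271107673645), 0.08358526974916458) [0.0038 0.0357 0.0651]
bin [6892, 11784]
lid ((0.516241729259491, 0.28323978185653687), (0.19533509016036987, 0.24090515077114105), 2.1048331260681152) 0.1211016494092021
bar [0.5799 0.2813 0.1586] [0.5738 0.2263 0.1497 0.5844 0.3402 0.1625] 159
lid ((0.5118288993835449, 0.28646841645240784), (0.19900503754615784, 0.23791788518428802), 2.029340982437134) 0.12188547931330551
bar [0.577  0.2939 0.1601] [0.5716 0.233  0.1525 0.5832 0.3462 0.1632] 247
```

```bash
python3 -c "
from h import *
print(toolrel([.468,-.0875,.226]))"
```

```text
[4.60831578e+02 5.55385451e+02 5.38761861e-01]
```

Request:
{"fn": "carry_out", "kwargs": {"plan": [[[1,460,555,0,-50],[1,460,555,0,-50],[1,460,555,0,-50],[1,460,555,0,-50],[1,460,555,0,-50],[1,460,555,0,-50],[1,460,555,0,-50],[1,460,555,0,-50]]]}}

```text
t: 2.92
ee_pos: [0.3704, 0.2864, 0.2269]
ee_rot: [-180.0, -0.0, 25.3]
wrist_force: [1.9, -0.4, 0.8]
grip_width: 1.003
grip_force: 0.0
```

```bash
python3 -c "
from h import *
print(toolrel([.468,-.0875,.226]))"
```

```text
[-71.78256566 379.72323697   0.64766221]
```

Request:
{"fn": "carry_out", "kwargs": {"plan": [[[1,-72,380,0,0],[1,-72,380,0,0],[1,-72,380,0,0],[1,-72,380,0,0],[1,-72,380,0,0],[1,-72,380,0,0],[1,-72,380,0,0],[1,-72,380,0,0]]]}}

```text
t: 3.58
ee_pos: [0.4518, -0.0369, 0.2272]
ee_rot: [180.0, -0.1, 24.9]
wrist_force: [0.2, 0.6, -0.6]
grip_width: 1.001
grip_force: 0.0
```

Request:
{"fn": "carry_out", "kwargs": {"plan": [[[1,0,47,0,0],[1,0,47,0,0],[1,0,47,60,0],[1,0,47,60,0],[1,0,47,60,0]]]}}

```text
t: 4.0
ee_pos: [0.4686, -0.0784, 0.1628]
ee_rot: [-179.9, 0.4, 24.7]
wrist_force: [-1.2, 0.0, -0.6]
grip_width: 0.999
grip_force: 0.0
```

```bash
cat > w.py <<'E'
from h import *
import sys
np.set_printoptions(precision=4,suppress=True)
c=env.read_camera("wrist"); cv2.imwrite(f"pics/{sys.argv[1]}.png",c["img"]); s=env.read_state()
print(s["t"],s["ee_pos"],s["ee_rot"])
for q in ("scoop","scoop_grip"):
    for r in env.mark_of(q,c)[:3]: print(q,r["p"],r["at"],deproj(c,r["at"]))
m=None
A=cloud(c,np.ones((420,560),bool)); 
h=A[(A[:,2]>.046)&(A[:,2]<.07)&(np.hypot(A[:,0]-.568,A[:,1]+.041)>.066)&(np.hypot(A[:,0]-.468,A[:,1]+.087)<.08)]
print(len(h))
if len(h)>30:
    vx,vy,x0,y0=cv2.fitLine(h[:,:2].astype(np.float32),cv2.DIST_HUBER,0,.001,.001).ravel()
    if vx<0: vx,vy=-vx,-vy
    t=(h[:,:2]-[x0,y0])@[vx,vy]; print(np.degrees(np.arctan2(vy,vx)),np.array([x0,y0])+np.outer(np.percentile(t,[1,50,99]),[vx,vy]),np.percentile(h[:,2],[10,50,90]))
rim=A[(A[:,2]>.054)&(A[:,2]<.066)&(np.hypot(A[:,0]-.57,A[:,1]+.041)<.062)]
if len(rim)>30: print("rim",cv2.minEnclosingCircle(rim[:,:2].astype(np.float32)))
E
python3 w.py wrist1; python3 -c "
from h import *
print(toolrel([.468,-.0875,.0]))"
```

```text
4.05 [ 0.4702 -0.0781  0.1653] [-179.9548    0.226    24.8187]
scoop 0.74 [288.2, 85.4] [ 0.5644 -0.0407  0.0052]
scoop_grip 0.94 [290.6, 214.1] [ 0.4683 -0.0868  0.0586]
1809
24.794111 [[ 0.4142 -0.1127]
 [ 0.4652 -0.0891]
 [ 0.5076 -0.0696]] [0.0575 0.0588 0.0597]
rim ((0.5650762915611267, -0.04327128082513809), 0.05655533820390701)
[ -8.32101506   7.12630115 167.85223851]
```

View pics/wrist1.png

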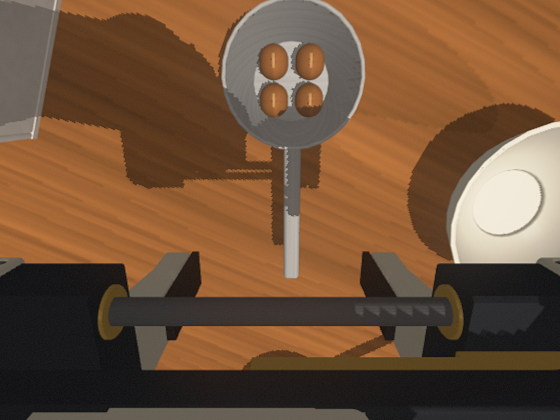

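The wrist view shows the steel scoop with four walnuts, its handle running down at column 291, the bowl at right, and the bin lid at far left. I'll go down onto the handle and close the hand in stages, to see whether the grip force follows the opening.

Request:
{"fn": "carry_out", "kwargs": {"plan": [[[0.6,-4,8,40,0],[0.4,-4,8,80,0],[0.3,-4,8,115,0],[0.3,-4,8,130,0],[0.25,-4,8,130,0],[0.2,-4,8,130,0],[0.2,-4,8,130,0],[0.2,-4,8,130,0]]]}}

```text
t: 4.82
ee_pos: [0.4731, -0.086, 0.0387]
ee_rot: [179.9, -0.2, 24.9]
wrist_force: [-0.0, 0.3, 0.2]
grip_width: 0.455
grip_force: 0.0
```

Request:
{"fn": "carry_out", "kwargs": {"plan": [[[0.155,0,0,0,0],[0.155,0,0,0,0],[0.155,0,0,0,0]]]}}

```text
t: 5.07
ee_pos: [0.4717, -0.0864, 0.0374]
ee_rot: [180.0, -0.1, 24.9]
wrist_force: [-0.0, -0.6, -0.4]
grip_width: 0.227
grip_force: 0.0
```

Request:
{"fn": "carry_out", "kwargs": {"plan": [[[0.14,0,0,0,0],[0.14,0,0,0,0],[0.14,0,0,0,0]]]}}

```text
t: 5.32
ee_pos: [0.4713, -0.0866, 0.0367]
ee_rot: [180.0, -0.0, 24.9]
wrist_force: [-1.1, -1.4, 1.8]
grip_width: 0.155
grip_force: 30.0
```

Request:
{"fn": "carry_out", "kwargs": {"plan": [[[0.156,0,0,0,0],[0.156,0,0,0,0],[0.156,0,0,0,0],[0.156,0,0,0,0]]]}}

```text
t: 5.65
ee_pos: [0.4712, -0.0866, 0.0366]
ee_rot: [180.0, 0.0, 24.9]
wrist_force: [-0.4, -1.9, 2.5]
grip_width: 0.157
grip_force: 14.1
```

Request:
{"fn": "carry_out", "kwargs": {"plan": [[[0.152,0,0,0,0],[0.152,0,0,0,0],[0.152,0,0,0,0],[0.152,0,0,0,0]]]}}

```text
t: 5.98
ee_pos: [0.4712, -0.0866, 0.0366]
ee_rot: [180.0, -0.0, 24.9]
wrist_force: [-1.1, -2.6, 3.2]
grip_width: 0.158
grip_force: 28.8
```

The force follows the opening, so I can loosen the grip to let the scoop swing. I'll regrip nearer the tail so the handle's end clears the palm once the scoop hangs.

Request:
{"fn": "carry_out", "kwargs": {"plan": [[[0.25,0,0,0,0],[0.25,0,0,0,0],[0.25,-36,0,0,0],[0.25,-36,0,0,0],[0.1,-36,0,0,0],[0.1,-36,0,0,0],[0.1,-36,0,0,0],[0.1,-36,0,0,0]]]}}

```text
t: 6.65
ee_pos: [0.4388, -0.1015, 0.0365]
ee_rot: [180.0, 0.0, 24.9]
wrist_force: [-0.5, -1.9, 2.2]
grip_width: 0.152
grip_force: 30.0
```

Request:
{"fn": "carry_out", "kwargs": {"plan": [[[0.1,0,0,-5,0],[0.1,0,0,-12,0],[0.1,0,0,-20,0],[0.1,0,0,-30,0],[0.1,0,0,-30,0]]]}}

```text
t: 7.07
ee_pos: [0.4399, -0.1014, 0.0687]
ee_rot: [179.9, -0.2, 24.9]
wrist_force: [0.1, 0.8, -2.8]
grip_width: 0.16
grip_force: 30.0
```

```bash
cat > tilt.py <<'E'
from h import *
np.set_printoptions(precision=3,suppress=True)
s=env.read_state(); p=np.array(s["ee_pos"]); print(s["t"],p,s["grip_force"],s["grip_width"],s["wrist_force"])
M=R.from_euler('xyz',s["ee_rot"],degrees=True); ax=M.as_matrix()[:,0]; ay=M.as_matrix()[:,1]
for n in ("side","scene"):
    c=env.read_camera(n); A=cloud(c,np.ones((420,560),bool)); g=p+[0,0,.013]
    q=A-g; f=q@ax; l=q@ay
    B=np.stack([f,q[:,2]],1)[(abs(l)<.012)&(f>.02)&(f<.09)&(abs(q[:,2])<.1)&(A[:,2]>.012)]
    k=B[np.hypot(*B.T)<.09]
    if len(k)>10:
        vx,vy,x,y=cv2.fitLine(k.astype(np.float32),cv2.DIST_HUBER,0,.001,.001).ravel(); print(n,len(k),"slope deg",np.degrees(np.arctan2(vy,vx)))
E
python3 tilt.py
```

```text
7.0667 [ 0.44  -0.101  0.069] 29.99970942735672 0.15961460215353884 [ 0.097  0.822 -2.761]
side 179 slope deg -68.42352
scene 206 slope deg -64.75611
```

```bash
cat > tilt.py <<'E'
from h import *
import sys
np.set_printoptions(precision=3,suppress=True)
s=env.read_state(); p=np.array(s["ee_pos"]); print(s["t"],p,s["grip_force"],s["grip_width"],s["wrist_force"])
M=R.from_euler('xyz',s["ee_rot"],degrees=True); ax=M.as_matrix()[:,0]; ay=M.as_matrix()[:,1]
for n in ("wrist","side","scene"):
    c=env.read_camera(n); A=cloud(c,np.ones((420,560),bool)); g=p+[0,0,.013]
    q=A-g; f=q@ax; l=q@ay; o=[]
    for a in range(20,240,20):
        m=(abs(l)<.007)&(abs(f-a/1000)<.004)&(q[:,2]<.03); o.append(round(1000*np.percentile(A[m,2],95)) if m.sum()>3 else -1)
    print(n,o)
    if len(sys.argv)>1: cv2.imwrite(f"pics/{sys.argv[1]}_{n}.png",c["img"])
E
python3 tilt.py
```

```text
7.1667 [ 0.439 -0.101  0.067] 29.999535977840424 0.15962258769787183 [-0.588  0.391 -1.266]
wrist [90, 89, 89, 88, 70, 54, 33, -1, -1, -1, -1]
side [88, 86, 88, 86, 60, 50, -1, 51, 41, 2, 4]
scene [87, 87, 86, 86, 59, 51, 33, 51, 58, 2, 2]
```

Request:
{"fn": "carry_out", "kwargs": {"plan": [[[0.1,0,0,-15,0],[0.1,0,0,-40,0],[0.1,-3,20,-65,0],[0.1,-6,45,-90,0],[0.1,-9,70,-112,0],[0.1,-12,100,-130,0],[0.1,-15,130,-145,0],[0.1,-18,160,-155,0]]]}}

```text
t: 7.98
ee_pos: [0.4901, -0.2559, 0.223]
ee_rot: [179.9, -0.1, 24.9]
wrist_force: [0.4, 0.9, -2.2]
grip_width: 0.156
grip_force: 30.0
```

Request:
{"fn": "carry_out", "kwargs": {"plan": [[[0.1,-2,20,-3,0],[0.1,-4,40,-5,0],[0.1,-5,53,-5,0],[0.1,-5,58,-5,0],[0.1,-5,58,-5,0],[0.1,-5,58,-5,0]]]}}

```text
t: 8.48
ee_pos: [0.5088, -0.3086, 0.2257]
ee_rot: [-179.9, 0.1, 24.8]
wrist_force: [0.2, 0.1, -1.7]
grip_width: 0.159
grip_force: 30.0
```

```bash
python3 tilt.py
```

```text
8.4833 [ 0.509 -0.309  0.226] 29.99970316886902 0.15934131802244744 [ 0.184  0.119 -1.717]
wrist [244, 239, 234, 228, 168, 188, 177, -1, -1, -1, -1]
side [244, 236, 231, 227, 1, 185, 178, 114, 192, 2, 2]
scene [243, 239, 233, 228, 169, 186, 176, 176, 192, 3, 1]
```

It held level, then slipped about 14° on the way across. Now I'll loosen it in steps over the bowl.

Request:
{"fn": "carry_out", "kwargs": {"plan": [[[0.155,0,0,0,0],[0.155,0,0,0,0],[0.155,0,0,0,0],[0.1,0,0,0,0]]]}}

```text
t: 8.97
ee_pos: [0.5092, -0.3088, 0.2267]
ee_rot: [-180.0, 0.0, 24.9]
wrist_force: [-0.2, -1.0, -2.3]
grip_width: 0.16
grip_force: 30.0
```

```bash
python3 tilt.py
```

```text
8.9667 [ 0.509 -0.309  0.227] 29.99946355819702 0.16023515622738452 [-0.2   -1.016 -2.334]
wrist [241, 230, 218, 207, 160, 146, 138, -1, -1, -1, -1]
side [237, 226, 215, 206, 155, 145, 136, 147, 2, 0, 2]
scene [240, 227, 217, 206, 158, 144, 134, 146, 2, 1, 3]
```

Request:
{"fn": "carry_out", "kwargs": {"plan": [[[0.156,0,0,0,0],[0.156,0,0,0,0],[0.156,0,0,0,0],[0.156,0,0,0,0],[0.1,0,0,0,0]]]}}

```text
t: 9.53
ee_pos: [0.5091, -0.3091, 0.2264]
ee_rot: [-180.0, 0.0, 24.9]
wrist_force: [-0.0, 0.7, -2.2]
grip_width: 0.157
grip_force: 30.0
```

```bash
python3 tilt.py
```

```text
9.5333 [ 0.509 -0.309  0.226] 29.999603033065796 0.15730840001283047 [-0.02   0.696 -2.249]
wrist [236, 217, 198, 138, 119, 104, 115, -1, 3, -1, -1]
side [232, 213, 194, 136, 118, 104, 113, 1, 2, 2, 0]
scene [235, 215, 197, 136, 118, 102, 112, 2, 5, 2, 2]
```

Request:
{"fn": "carry_out", "kwargs": {"plan": [[[0.157,0,0,0,0],[0.157,0,0,0,0],[0.157,0,0,0,0],[0.157,0,0,0,0],[0.157,0,0,0,0],[0.1,0,0,0,0]]]}}

```text
t: 10.18
ee_pos: [0.5092, -0.3091, 0.2265]
ee_rot: [-180.0, 0.0, 24.9]
wrist_force: [0.0, -0.4, -2.3]
grip_width: 0.156
grip_force: 30.0
```

```bash
python3 tilt.py p1
```

```text
10.1833 [ 0.509 -0.309  0.227] 29.999634325504303 0.15558805066694187 [ 0.034 -0.36  -2.35 ]
wrist [232, 206, 180, 106, 88, 95, -1, 3, 2, -1, -1]
side [225, 200, 173, 103, 87, 95, 0, 1, 4, 3, 2]
scene [229, 203, 177, 103, 87, 94, 2, 1, 2, 1, 2]
```

Request:
{"fn": "carry_out", "kwargs": {"plan": [[[0.1,-10,0,0,0],[0.1,-20,0,0,0],[0.1,-20,0,0,0],[0.157,-20,0,0,0],[0.157,-20,0,0,0],[0.1575,-20,0,0,0],[0.1575,-20,0,0,0],[0.1,-20,0,0,0]]]}}

```text
t: 11.0
ee_pos: [0.4913, -0.3174, 0.2265]
ee_rot: [-180.0, 0.0, 24.9]
wrist_force: [0.1, -0.1, -2.0]
grip_width: 0.157
grip_force: 30.0
```

```bash
python3 tilt.py p2
```

```text
11.0 [ 0.491 -0.317  0.227] 29.999806880950928 0.1569313454578521 [ 0.078 -0.099 -1.99 ]
wrist [232, 206, 180, 106, 87, 95, 49, -1, 3, -1, -1]
side [228, 200, 176, 103, -1, 95, 3, 3, 2, 1, 2]
scene [229, 204, 176, 102, 86, 93, 9, 1, 3, 2, 2]
```

Request:
{"fn": "carry_out", "kwargs": {"plan": [[[0.158,0,0,0,0],[0.158,0,0,0,0],[0.158,0,0,0,0],[0.158,0,0,0,0],[0.158,0,0,0,0]]]}}

```text
t: 11.57
ee_pos: [0.4911, -0.3175, 0.2266]
ee_rot: [180.0, 0.0, 24.9]
wrist_force: [-0.8, 0.5, -2.4]
grip_width: 0.157
grip_force: 7.2
```

```bash
python3 tilt.py p3
```

```text
11.5667 [ 0.491 -0.318  0.227] 7.218237072229385 0.1569574333056621 [-0.823  0.507 -2.364]
wrist [225, 189, 94, 74, 77, 21, 49, -1, 2, -1, -1]
side [218, 177, 84, 72, -1, 1, 1, 2, 1, 2, 3]
scene [221, 179, 83, 71, 8, 21, 35, 3, 2, 3, 4]
```

Request:
{"fn": "carry_out", "kwargs": {"plan": [[[0.158,0,0,0,0],[0.1583,0,0,0,0],[0.1583,0,0,0,0],[0.1583,0,0,0,0],[0.1583,0,0,0,0],[0.1583,0,0,0,0]]]}}

```text
t: 12.22
ee_pos: [0.4911, -0.3175, 0.2266]
ee_rot: [180.0, -0.0, 24.9]
wrist_force: [0.5, -0.0, -2.2]
grip_width: 0.156
grip_force: 6.0
```

```bash
python3 tilt.py p4
```

```text
12.2167 [ 0.491 -0.318  0.227] 5.972225368022919 0.15627713780814287 [ 0.548 -0.026 -2.16 ]
wrist [224, 185, 90, 73, 74, 21, 49, -1, 2, -1, -1]
side [218, 177, 84, 73, -1, 2, 2, 2, 1, 3, 2]
scene [221, 182, 83, 72, 26, 21, 35, 3, 3, 1, 2]
```

Request:
{"fn": "carry_out", "kwargs": {"plan": [[[0.158,0,0,-30,0],[0.158,0,0,0,0],[0.158,0,0,-30,0],[0.158,0,0,0,0],[0.158,0,0,-30,0],[0.158,0,0,0,0],[0.158,0,0,0,0]]]}}

```text
t: 12.95
ee_pos: [0.4903, -0.3168, 0.2238]
ee_rot: [-179.9, 0.1, 24.8]
wrist_force: [-0.0, 0.9, -3.3]
grip_width: 0.16
grip_force: 6.8
```

```bash
python3 tilt.py p5
```

```text
12.95 [ 0.49  -0.317  0.224] 6.845933496952057 0.15993984886011056 [-0.03   0.879 -3.264]
wrist [201, 56, 76, 9, 9, 23, 53, -1, 3, -1, -1]
side [194, 56, 40, 76, -1, 2, 1, 2, 3, 3, 2]
scene [201, 84, 58, -1, 40, 20, 35, 2, 0, 2, 3]
```

View pics/p5_side.png

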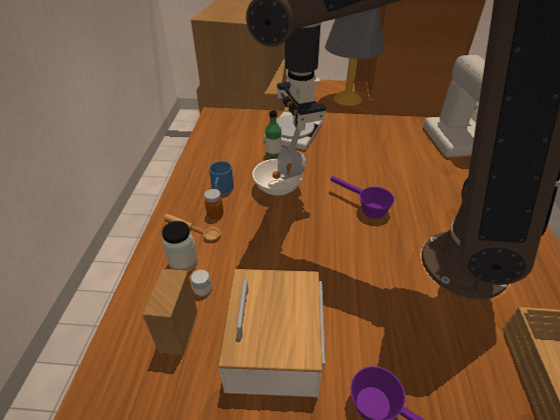

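The side view shows the scoop hanging steeply over the bowl, with walnuts leaving the cup at about (277,175) and (289,168). One more shake, then I'll count.

Request:
{"fn": "carry_out", "kwargs": {"plan": [[[0.157,0,0,-20,0],[0.157,0,0,0,0],[0.157,0,0,-20,0],[0.157,0,0,0,0],[0.1,0,0,0,0],[0.1,0,0,0,0]]]}}

```text
t: 13.6
ee_pos: [0.4909, -0.3174, 0.2267]
ee_rot: [-180.0, 0.0, 24.9]
wrist_force: [-0.5, -0.1, -2.2]
grip_width: 0.158
grip_force: 30.0
```

```bash
python3 tilt.py p6
python3 - <<'E'
import cv2,numpy as np
a=cv2.imread('pics/p6_side.png')[120:220,230:350];b=cv2.imread('pics/p6_scene.png')[200:310,140:270];w=cv2.imread('pics/p6_wrist.png')
f=lambda x:cv2.resize(x,(400,330),interpolation=2)
cv2.imwrite('pics/p6m.png',np.hstack([f(a),f(b)]))
E
```

```text
13.6 [ 0.491 -0.317  0.227] 29.999244511127472 0.15818648441153882 [-0.531 -0.1   -2.172]
wrist [203, 83, 77, 32, 24, 22, 51, -1, 3, -1, -1]
side [196, 81, 57, -1, -1, 3, 0, 3, 4, 3, 2]
scene [199, 83, 67, 31, 27, 22, 35, 2, 2, 2, 2]
```

View pics/p6m.png

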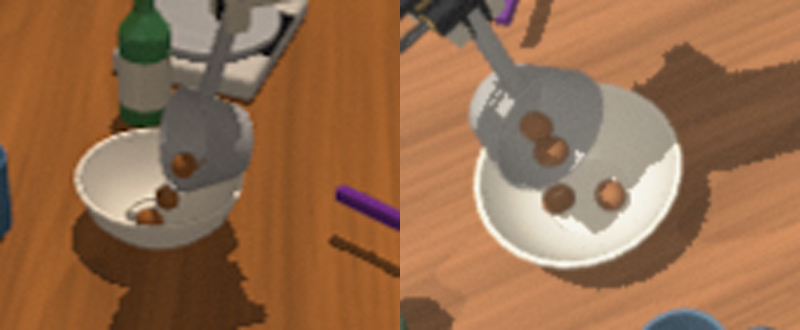

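Two walnuts are in the bowl and two are still on the cup's front wall, so I'll shake more at a looser grip.

Request:
{"fn": "carry_out", "kwargs": {"plan": [[[0.158,0,0,0,0],[0.158,0,0,-30,0],[0.158,0,0,0,0],[0.158,0,0,-30,0],[0.158,0,0,0,0],[0.158,0,0,-30,0],[0.158,0,0,0,0],[0.1,0,0,0,0]]]}}

```text
t: 14.42
ee_pos: [0.4905, -0.3168, 0.2243]
ee_rot: [-179.9, 0.0, 24.8]
wrist_force: [0.9, 1.4, -3.4]
grip_width: 0.158
grip_force: 30.0
```

```bash
cat > look.py <<'E'
import sys,os
n=sys.argv[1]; sys.argv=["tilt.py",n]; exec(open("tilt.py").read())
a=cv2.imread(f'pics/{n}_side.png')[120:220,230:350];b=cv2.imread(f'pics/{n}_scene.png')[200:310,140:270]
f=lambda x:cv2.resize(x,(400,330),interpolation=2)
cv2.imwrite(f'pics/{n}m.png',np.hstack([f(a),f(b)]))
for k in ("scene","side","wrist"):
    c=env.read_camera(k)
    print(k,[(round(r["p"],2),np.round(deproj(c,r["at"]),3).tolist()) for r in env.mark_of("walnut0",c) if r["p"]>.25])
E
python3 look.py p7
```

```text
14.4167 [ 0.491 -0.317  0.224] 29.999553859233856 0.15833713043463277 [ 0.938  1.355 -3.377]
wrist [192, 72, 10, 35, 30, 31, 72, 3, 3, -1, -1]
side [184, 73, 9, -1, -1, 2, 65, 2, 0, 1, 2]
scene [192, 75, 10, 33, 28, 24, 13, 0, 1, 3, 2][ WARN:0@9.044] global loadsave.cpp:275 findDecoder imread_('pics/scene_side.png'): can't open/read file: check file path/integrity
Traceback (most recent call last):
  File "look.py", line 3, in <module>
    a=cv2.imread(f'pics/{n}_side.png')[120:220,230:350];b=cv2.imread(f'pics/{n}_scene.png')[200:310,140:270]
      ~~~~~~~~~~~~~~~~~~~~~~~~~~~~~~~~^^^^^^^^^^^^^^^^^
TypeError: 'NoneType' object is not subscriptable
```

```bash
sed -i '2s/.*/N=sys.argv[1]; sys.argv=["tilt.py",N]; exec(open("tilt.py").read()); n=N/' look.py; python3 look.py p8
```

```text
14.5667 [ 0.492 -0.318  0.227] 30.001923143863678 0.15649027205316998 [ 2.668  0.904 -0.21 ]
wrist [195, 81, 9, 33, 28, 26, 62, -1, 3, -1, -1]
side [182, 82, 8, 30, -1, 0, 0, -1, 3, 1, 2]
scene [191, 80, 9, 32, 19, 24, 1, 0, 1, 2, 1]
scene [(0.67, [0.563, -0.279, 0.029]), (0.45, [0.557, -0.311, 0.022]), (0.44, [0.502, -0.313, 0.082]), (0.42, [0.539, -0.31, 0.079])]
side [(0.61, [0.498, -0.258, 0.109]), (0.55, [0.564, -0.27, 0.03]), (0.46, [0.549, -0.304, 0.03]), (0.41, [0.541, -0.3, 0.077])]
wrist [(0.92, [0.569, -0.274, 0.033]), (0.91, [0.546, -0.304, 0.081]), (0.6, [0.549, -0.31, 0.08]), (0.59, [0.523, -0.31, 0.08])]
```

View pics/p8m.png

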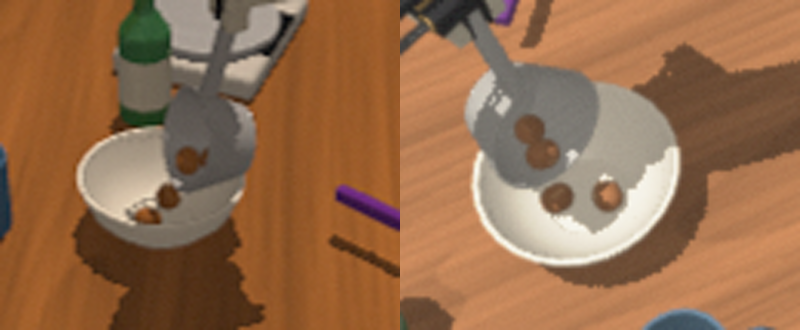

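The cup's foot is leaning on the bowl's near rim, and that stops the tilt. I'll raise it, shift it forward and loosen again.

Request:
{"fn": "carry_out", "kwargs": {"plan": [[[0.1,0,0,-20,0],[0.1,5,0,-35,0],[0.1,12,0,-35,0],[0.158,20,0,-35,0],[0.158,20,0,-60,0],[0.158,20,0,-30,0],[0.158,20,0,-60,0],[0.158,20,0,-30,0]]]}}

```text
t: 15.68
ee_pos: [0.5107, -0.3106, 0.2623]
ee_rot: [179.6, -0.1, 24.9]
wrist_force: [2.7, -2.6, 2.9]
grip_width: 0.156
grip_force: 4.9
```

Request:
{"fn": "carry_out", "kwargs": {"plan": [[[0.158,0,0,-25,0],[0.158,0,0,0,0],[0.158,0,0,-25,0],[0.158,0,0,0,0],[0.158,0,0,-25,0],[0.1,0,0,0,0],[0.1,0,0,0,0]]]}}

```text
t: 16.27
ee_pos: [0.5075, -0.3078, 0.2523]
ee_rot: [-179.7, 0.2, 24.8]
wrist_force: [-1.3, 0.7, -4.3]
grip_width: 0.158
grip_force: 30.0
```

```bash
python3 look.py p9
```

```text
16.2667 [ 0.508 -0.308  0.252] 29.99678671360016 0.15788407041735325 [-1.275  0.657 -4.301]
wrist [199, 77, 30, 30, 22, 50, 2, 3, 2, 2, -1]
side [186, 77, -1, -1, 0, 2, 1, 3, 1, 3, 1]
scene [195, 77, 30, 28, 22, 36, 2, 3, 2, 2, 2]
scene [(0.56, [0.569, -0.274, 0.031]), (0.52, [0.573, -0.246, 0.042]), (0.48, [0.581, -0.292, 0.03]), (0.45, [0.558, -0.308, 0.02])]
side [(0.53, [0.586, -0.284, 0.023]), (0.46, [0.558, -0.316, 0.011])]
wrist [(0.89, [0.579, -0.292, 0.034]), (0.87, [0.566, -0.265, 0.03]), (0.81, [0.57, -0.247, 0.046]), (0.67, [0.552, -0.306, 0.083]), (0.54, [0.551, -0.289, 0.007])]
```

Request:
{"fn": "carry_out", "kwargs": {"plan": [[[0.158,0,0,0,0],[0.158,0,0,-25,0],[0.158,0,0,0,0],[0.158,0,0,-25,0],[0.1,0,0,0,0],[0.1,0,0,-25,0],[0.1,0,0,-50,0],[0.1,0,0,-50,0]]]}}

```text
t: 17.38
ee_pos: [0.5109, -0.3104, 0.3117]
ee_rot: [179.7, -0.2, 24.9]
wrist_force: [0.6, -0.3, -0.7]
grip_width: 0.158
grip_force: 30.0
```

```bash
python3 look.py p10
```

```text
17.3833 [ 0.511 -0.31   0.312] 29.998592734336853 0.15832808550784247 [ 0.556 -0.305 -0.651]
wrist [256, 136, 30, 30, 26, 59, 2, 3, 3, 3, -1]
side [242, 135, 29, 28, 1, 42, 2, 2, 1, 1, 2]
scene [240, 132, 29, 25, 25, 45, 1, 3, 3, 2, 3]
scene [(0.62, [0.566, -0.244, 0.041]), (0.6, [0.584, -0.291, 0.031]), (0.49, [0.557, -0.306, 0.022]), (0.39, [0.573, -0.274, 0.027])]
side [(0.56, [0.553, -0.307, 0.02]), (0.36, [0.579, -0.288, 0.031]), (0.28, [0.736, -0.241, 0.029])]
wrist [(0.82, [0.568, -0.267, 0.031]), (0.77, [0.551, -0.313, 0.032]), (0.76, [0.584, -0.293, 0.034]), (0.57, [0.57, -0.247, 0.046])]
```

View pics/p10m.png

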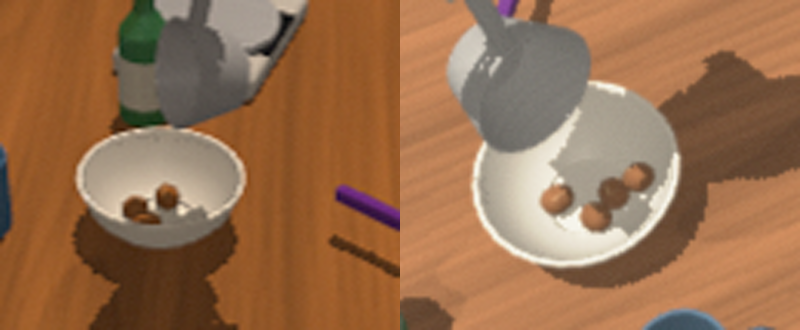

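All four walnuts lie in the bowl: the scene half of the crop shows them at (557,200), (597,215), (612,193) and (637,177), and the cup is empty. Next I carry the scoop to clear worktop and work it back upright against the surface.

Request:
{"fn": "carry_out", "kwargs": {"plan": [[[0.1,20,-26,0,0],[0.1,42,-54,0,0],[0.1,64,-83,0,0],[0.1,86,-112,0,0],[0.1,108,-140,0,0],[0.1,130,-169,0,0],[0.1,150,-195,0,0],[0.1,163,-211,0,0]]]}}

```text
t: 18.5
ee_pos: [0.5688, -0.0463, 0.3064]
ee_rot: [-180.0, -0.0, 24.9]
wrist_force: [0.4, -0.5, -1.7]
grip_width: 0.158
grip_force: 30.0
```

Request:
{"fn": "carry_out", "kwargs": {"plan": [[[0.1,0,0,0,0],[0.1,0,0,30,0],[0.1,0,0,60,0],[0.1,0,0,90,0],[0.1,0,0,100,0],[0.1,0,0,105,0],[0.1,0,0,105,0]]]}}

```text
t: 19.08
ee_pos: [0.5685, -0.0495, 0.2013]
ee_rot: [180.0, 0.1, 24.9]
wrist_force: [0.0, 1.4, -0.9]
grip_width: 0.157
grip_force: 30.0
```

```bash
sed -i 's/range(20,240,20)/range(-40,240,10)/' tilt.py; python3 tilt.py
```

```text
19.0833 [ 0.568 -0.05   0.201] 29.991510808467865 0.1572074410733474 [ 0.022  1.36  -0.886]
wrist [-1, -1, -1, 242, 229, 232, 143, 26, 25, 2, 2, 2, 3, 2, 2, 3, 2, 3, 2, 3, 3, 3, 2, -1, -1, -1, -1, -1]
side [2, 103, 108, 139, 190, 185, 135, 27, 26, 1, 3, 1, 3, 1, 2, 2, 2, 2, 2, 2, 3, 2, 1, 3, 2, -1, 132, 132]
scene [-1, -1, 108, 114, 171, 190, 142, 29, 26, 1, 2, 2, 2, 2, 2, 2, 1, 3, 1, 2, 1, 3, 2, 2, 2, 126, 132, 132]
```

Request:
{"fn": "carry_out", "kwargs": {"plan": [[[0.154,0,0,8,0],[0.154,-3,0,15,0],[0.154,-10,0,20,0],[0.154,-20,0,23,0],[0.154,-32,0,27,0],[0.154,-44,0,31,0],[0.154,-50,0,32,0],[0.1,-50,0,32,0]]]}}

```text
t: 19.9
ee_pos: [0.5235, -0.0706, 0.1721]
ee_rot: [179.9, -0.3, 24.9]
wrist_force: [-0.9, 1.7, 11.1]
grip_width: 0.159
grip_force: 30.0
```

```bash
python3 tilt.py
```

```text
19.9 [ 0.524 -0.071  0.172] 30.006253123283386 0.15911699794729153 [-0.939  1.679 11.13 ]
wrist [-1, -1, 211, 214, 200, 204, 158, 132, 107, 8, 9, 9, 9, 3, 2, 2, 3, 2, 3, 3, 3, 2, 1, -1, -1, -1, -1, -1]
side [1, 1, 0, 69, 159, 192, 151, 123, 103, 9, 9, 8, 2, 1, 3, 2, 2, 1, 3, 2, 3, 2, 2, 3, 2, 3, 2, 2]
scene [2, 3, -1, 69, 119, 173, 153, 126, 103, 8, 8, 8, 4, 2, 1, 2, 1, 3, 2, 3, 3, 2, 2, 1, 0, 1, 2, 4]
```

It now lies on its front wall. I'll pull back and down to pivot it about the foot.

Request:
{"fn": "carry_out", "kwargs": {"plan": [[[0.154,-12,0,2,0],[0.154,-25,0,5,0],[0.154,-40,0,9,0],[0.154,-55,0,14,0],[0.154,-70,0,19,0],[0.154,-85,0,26,0],[0.154,-100,0,35,0],[0.1,-100,0,35,0]]]}}

```text
t: 20.72
ee_pos: [0.4288, -0.1133, 0.1337]
ee_rot: [-180.0, 0.1, 24.8]
wrist_force: [-3.3, -1.4, 3.7]
grip_width: 0.151
grip_force: 30.0
```

```bash
python3 tilt.py
```

```text
20.7167 [ 0.429 -0.113  0.134] 30.004234313964844 0.15140728653052873 [-3.257 -1.383  3.74 ]
wrist [-1, -1, 170, 168, 158, 169, 145, 137, 130, 122, 115, 108, 102, 26, 18, 11, 13, 20, 28, 35, -1, -1, -1, -1, -1, -1, -1, -1]
side [1, 1, 4, 2, 2, 152, 146, 134, 129, 120, 115, 107, -1, -1, 16, 11, 12, 20, 26, 33, 38, 1, 3, 4, 2, 3, 2, 2]
scene [1, 2, 0, 1, 1, 150, 144, 138, 131, 122, 116, 107, 99, 27, 20, 12, 9, 20, 24, 33, 40, 2, 1, 0, 2, 1, 3, 1]
```

Request:
{"fn": "carry_out", "kwargs": {"plan": [[[0.154,-10,0,14,0],[0.154,-18,0,27,0],[0.154,-26,0,41,0],[0.154,-32,0,54,0],[0.154,-36,0,66,0],[0.154,-38,0,78,0],[0.154,-38,0,86,0],[0.154,-38,0,86,0]]]}}

```text
t: 21.53
ee_pos: [0.3973, -0.1282, 0.0474]
ee_rot: [-180.0, 0.1, 24.8]
wrist_force: [-1.4, -0.7, 0.6]
grip_width: 0.163
grip_force: 21.3
```

```bash
python3 tilt.py
```

```text
21.5333 [ 0.397 -0.128  0.047] 21.30749076604843 0.16252306251689264 [-1.402 -0.668  0.634]
wrist [-1, 70, 70, -1, 69, 84, 68, 68, 67, 67, 66, 66, 65, 66, 39, 10, 9, 9, 8, -1, -1, -1, -1, -1, -1, -1, -1, -1]
side [3, 0, 2, 1, 32, 69, 67, 67, 67, 65, 65, 65, 64, 66, 34, 10, 9, 9, -1, -1, -1, -1, 24, 59, 5, 2, 2, 2]
scene [-1, 2, 3, 2, 0, 67, 70, 68, 65, 66, 66, 65, 64, 65, 36, 10, 9, 8, 7, 7, 5, -1, 2, 57, 2, 0, 2, 2]
```

It's about 3° from level. I'll lower a little, open, and rise clear.

Request:
{"fn": "carry_out", "kwargs": {"plan": [[[0.154,0,0,5,0],[0.154,0,0,6,0],[0.3,0,0,6,0],[0.3,0,0,6,0],[0.3,0,0,6,0],[0.3,0,0,-20,0],[0.3,0,0,-60,0],[0.5,0,0,-100,0]]]}}

```text
t: 22.35
ee_pos: [0.3968, -0.1283, 0.1494]
ee_rot: [-180.0, 0.2, 24.9]
wrist_force: [2.0, 0.1, -1.5]
grip_width: 0.33
grip_force: 0.0
```

Request:
{"fn": "carry_out", "kwargs": {"plan": [[[1,0,0,-40,0],[1,0,0,-80,0],[1,0,0,-100,0],[1,0,0,-100,0]]]}}

```text
t: 22.68
ee_pos: [0.4005, -0.1283, 0.2541]
ee_rot: [179.8, -0.5, 24.9]
wrist_force: [-0.5, 0.3, -0.4]
grip_width: 0.617
grip_force: 0.0
```

Run:
```python
from h import *
np.set_printoptions(precision=4,suppress=True)
print(env.read_state()["ee_rot"],env.read_state()["joints"])
for n in("scene","side"):
    c=env.read_camera(n); cv2.imwrite(f"pics/u_{n}.png",c["img"]); A=cloud(c,np.ones((420,560),bool))
    h=A[(A[:,2]>.05)&(A[:,2]<.075)&(A[:,0]<.62)&(A[:,0]>.33)&(A[:,1]>-.2)&(A[:,1]<.1)]
    u=np.array([.907,.42]); f=h[:,:2]@u; l=h[:,:2]@[-.42,.907]
    for a in np.arange(.28,.6,.02):
        m=abs(f-a)<.01
        if m.sum()>3: print(n,round(a,2),np.percentile(h[m,2],[50,95]),np.percentile(l[m],[5,95]))
    print([(round(r["p"],2),np.round(deproj(c,r["at"]),3).tolist()) for r in env.mark_of("walnut0",c)])
    for q in("lid_grip","lid_hinge"): print(q,[(round(r["p"],2),np.round(deproj(c,r["at"]),3).tolist()) for r in env.mark_of(q,c)][:1])
print(toolrel([.578,.287,.25]))
```

```text
[179.7669  -0.5056  24.896 ] [  9.4575  -5.9993 -26.8864   0.0968 -68.5635 105.4025]
scene 0.28 [0.0556 0.0589] [-0.2899 -0.2783]
scene 0.3 [0.0567 0.0596] [-0.2913 -0.2787]
scene 0.32 [0.0569 0.0602] [-0.2906 -0.2781]
scene 0.34 [0.0556 0.0597] [-0.2909 -0.2774]
scene 0.36 [0.0564 0.0592] [-0.29   -0.2763]
scene 0.38 [0.0563 0.0593] [-0.2896 -0.2767]
scene 0.4 [0.057  0.0609] [-0.3146 -0.2485]
scene 0.42 [0.0566 0.0607] [-0.3291 -0.2357]
scene 0.44 [0.0572 0.0615] [-0.3354 -0.231 ]
scene 0.46 [0.0567 0.0615] [-0.3346 -0.2334]
scene 0.48 [0.0577 0.0608] [-0.3264 -0.2398]
scene 0.5 [0.0583 0.0618] [-0.3081 -0.2614]
[(0.6, [0.554, -0.306, 0.026]), (0.56, [0.572, -0.249, 0.042]), (0.42, [0.579, -0.288, 0.029]), (0.39, [0.567, -0.273, 0.03])]
lid_grip [(0.85, [0.567, 0.307, 0.122])]
lid_hinge [(0.9, [0.426, 0.269, 0.123])]
side 0.28 [0.0564 0.0593] [-0.287  -0.2747]
side 0.3 [0.0568 0.06  ] [-0.2865 -0.2753]
side 0.32 [0.0565 0.0605] [-0.2878 -0.2752]
side 0.34 [0.0574 0.0599] [-0.2876 -0.2732]
side 0.36 [0.0567 0.0602] [-0.2867 -0.2746]
side 0.38 [0.0565 0.0611] [-0.2872 -0.2746]
side 0.4 [0.0581 0.0613] [-0.3158 -0.2534]
side 0.42 [0.0551 0.0608] [-0.3313 -0.2341]
side 0.44 [0.0569 0.0622] [-0.3349 -0.229 ]
side 0.46 [0.0554 0.0613] [-0.3325 -0.2302]
side 0.48 [0.0575 0.0608] [-0.3248 -0.2389]
side 0.5 [0.0589 0.0607] [-0.302  -0.2585]
[(0.58, [0.579, -0.292, 0.029]), (0.38, [0.561, -0.325, 0.009])]
lid_grip [(0.87, [0.577, 0.286, 0.162])]
lid_hinge [(0.88, [0.416, 0.292, 0.122])]
[ 338.3644 -300.8458   -2.8444]
```

View pics/u_scene.png

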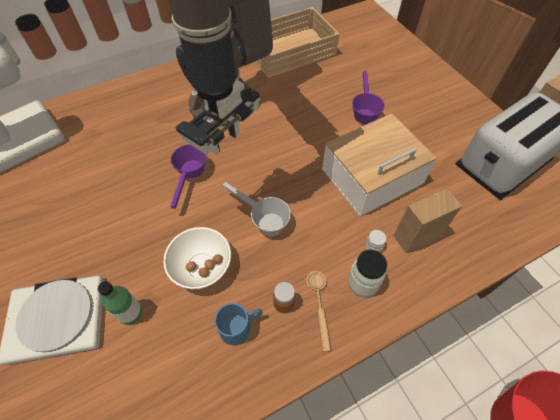

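The scoop stands upright at (270,217) and all four walnuts are in the bowl at about (203,263). Now for the lid.

Request:
{"fn": "carry_out", "kwargs": {"plan": [[[0.6,338,-301,0,-67],[0.6,338,-301,0,-67],[0.6,338,-301,0,-67],[0.6,338,-301,0,-67],[0.6,338,-301,0,-67],[0.6,338,-301,0,-67],[0.6,338,-301,0,-67],[0.6,338,-301,0,-67]]]}}

```text
t: 23.75
ee_pos: [0.5308, 0.1797, 0.2478]
ee_rot: [-180.0, 0.1, 82.5]
wrist_force: [-0.2, -1.3, -0.3]
grip_width: 0.602
grip_force: 0.0
```

Run:
```python
from h import *
print(env.read_state()["ee_pos"],env.read_state()["ee_rot"],toolrel([.578,.287,.25]))
```

```text
[0.53084762 0.17966354 0.24780663] [-1.79954929e+02  5.21604569e-02  8.25336557e+01] [112.55150715  32.80307433  -2.32164295]
```

Request:
{"fn": "carry_out", "kwargs": {"plan": [[[0.6,112,33,0,-10],[0.6,112,33,0,-10],[0.6,112,33,0,-10],[0.6,112,33,0,-10],[0.6,112,33,0,-10]]]}}

```text
t: 24.17
ee_pos: [0.5785, 0.2855, 0.246]
ee_rot: [-179.8, 0.1, 92.2]
wrist_force: [0.7, -0.8, -0.0]
grip_width: 0.595
grip_force: 0.0
```

Run:
```python
from h import *
np.set_printoptions(precision=4,suppress=True)
s=env.read_state();print(s["ee_pos"],s["ee_rot"],s["joints"])
c=env.read_camera("wrist"); A=cloud(c,np.ones((420,560),bool))
b=A[(A[:,2]>.145)&(A[:,2]<.17)&(abs(A[:,0]-.578)<.03)&(abs(A[:,1]-.287)<.06)]
print(len(b)); 
if len(b)>20:
    vx,vy,x0,y0=cv2.fitLine(b[:,:2].astype(np.float32),cv2.DIST_HUBER,0,.001,.001).ravel(); print("bar",x0,y0,np.degrees(np.arctan2(vy,vx)),np.percentile(b[:,2],[50,95]),np.percentile(b[:,1],[1,99]))
for q in("lid_grip","lid_hinge"): print(q,[(round(r["p"],2),np.round(r["at"]),np.round(deproj(c,r["at"]),3).tolist()) for r in env.mark_of(q,c)][:2])
```

```text
[0.5785 0.2855 0.246 ] [-179.8359    0.1362   92.2424] [ 43.56    17.2601  -1.5161  -0.0063 -71.4369 138.6842]
1705
bar 0.57918435 0.29410297 -87.71232 [0.1619 0.1633] [0.2325 0.3462]
lid_grip [(0.74, array([280., 217.]), [0.579, 0.287, 0.163])]
lid_hinge [(0.73, array([106., 196.]), [0.421, 0.287, 0.124])]
```

Request:
{"fn": "carry_out", "kwargs": {"plan": [[[0.6,1,1,35,0],[0.6,1,1,70,0],[0.6,1,1,95,0],[0.6,1,1,101,0],[0,1,1,101,0],[0,1,1,101,0],[0,1,1,101,0],[0,1,1,101,0]]]}}

```text
t: 24.98
ee_pos: [0.5805, 0.2857, 0.1499]
ee_rot: [179.8, -0.1, 92.2]
wrist_force: [-0.3, -0.1, -0.2]
grip_width: 0.358
grip_force: 0.0
```

Request:
{"fn": "carry_out", "kwargs": {"plan": [[[0,0,0,0,0],[0,0,0,0,0],[0,0,0,0,0],[0,0,0,0,0]]]}}

```text
t: 25.32
ee_pos: [0.5787, 0.2852, 0.1475]
ee_rot: [-179.9, -0.0, 92.1]
wrist_force: [-3.9, 0.3, 0.8]
grip_width: 0.103
grip_force: 30.0
```

Request:
{"fn": "carry_out", "kwargs": {"plan": [[[0,0,-5,-14,0],[0,0,-11,-28,0],[0,0,-18,-41,0],[0,0,-26,-54,0],[0,0,-35,-65,0],[0,0,-46,-76,0],[0,0,-57,-86,0],[0,0,-69,-95,0]]]}}

```text
t: 25.98
ee_pos: [0.5114, 0.2828, 0.2458]
ee_rot: [179.7, -0.1, 92.2]
wrist_force: [6.2, 0.5, 2.2]
grip_width: 0.106
grip_force: 30.0
```

Request:
{"fn": "carry_out", "kwargs": {"plan": [[[0,0,-13,-8,0],[0,0,-26,-14,0],[0,0,-40,-20,0],[0,0,-54,-24,0],[0,0,-54,-24,0],[0,0,-54,-24,0]]]}}

```text
t: 26.48
ee_pos: [0.4576, 0.2811, 0.2712]
ee_rot: [179.6, -0.2, 92.3]
wrist_force: [5.6, 0.3, 8.5]
grip_width: 0.101
grip_force: 30.0
```

```bash
cat > lid.py <<'E'
from h import *
np.set_printoptions(precision=4,suppress=True)
s=env.read_state();print(s["t"],s["ee_pos"],s["ee_rot"],s["grip_force"],s["grip_width"],s["wrist_force"])
b=np.array(s["ee_pos"])+[0,0,.012]; d=b-[.4145,.281,.11]
print("alpha kin",np.degrees(np.arctan2(d[2],d[0])-np.arctan2(.047,.165)),np.hypot(d[0],d[2]))
for n in ("scene","side"):
    c=env.read_camera(n); cv2.imwrite(f"pics/l_{n}.png",c["img"]); A=cloud(c,np.ones((420,560),bool))
    for lo,hi in((.17,.21),(.345,.40)):
        m=A[(A[:,1]>lo)&(A[:,1]<hi)&(A[:,2]>.13)&(A[:,2]<.32)&(A[:,0]>.37)&(A[:,0]<.58)]
        if len(m)>50:
            vx,vy,x,y=cv2.fitLine(m[:,[0,2]].astype(np.float32),cv2.DIST_HUBER,0,.001,.001).ravel(); print(n,lo,len(m),np.degrees(np.arctan2(vy,vx)),x,y,m[:,2].max())
for n in ("scene","side"):
    c=env.read_camera(n); A=[]
    print([(round(r["p"],2),np.round(deproj(c,r["at"]),3).tolist()) for r in env.mark_of("walnut0",c)][:4])
E
python3 lid.py
```

```text
26.4833 [0.4576 0.2811 0.2712] [179.5827  -0.2247  92.2561] 30.00052571296692 0.10125675306182658 [5.5875 0.2945 8.51  ]
alpha kin 60.10952420967667 0.17845911179716356
scene 0.17 133 60.882076 0.48131204 0.22158355 0.2881804170249137
scene 0.345 148 60.40282 0.48413756 0.23827972 0.28738183502214576
side 0.17 139 58.379242 0.45662564 0.20007823 0.2878015439626649
side 0.345 1525 58.680378 0.4546725 0.2090521 0.2888014656843232
[(0.67, [0.552, -0.306, 0.025]), (0.55, [0.574, -0.275, 0.027]), (0.43, [0.585, -0.287, 0.028]), (0.4, [0.569, -0.247, 0.043])]
[(0.57, [0.579, -0.28, 0.024])]
```

Request:
{"fn": "carry_out", "kwargs": {"plan": [[[0,0,0,2,0],[0,0,0,2,0],[0,0,0,2,0],[0,0,0,2,0],[0,0,0,2,0],[0,0,0,2,0]]]}}

```text
t: 27.28
ee_pos: [0.4598, 0.2812, 0.2705]
ee_rot: [179.4, -0.2, 92.2]
wrist_force: [8.6, -2.2, 16.2]
grip_width: 0.1
grip_force: 30.0
```

```bash
python3 lid.py
```

```text
27.2833 [0.4598 0.2812 0.2705] [179.3988  -0.2345  92.2303] 30.00183194875717 0.10023772172684071 [ 8.5952 -2.1805 16.154 ]
alpha kin 59.39191101018703 0.17832868347144498
scene 0.17 120 60.32089 0.50816756 0.2653414 0.286112254910876
scene 0.345 132 60.38483 0.4748173 0.21823038 0.28722604888512937
side 0.17 141 57.819298 0.45911226 0.20212048 0.28672605069771206
side 0.345 1555 57.8655 0.46318442 0.22023477 0.2880375870664834
[(0.56, [0.571, -0.277, 0.027]), (0.53, [0.557, -0.31, 0.025]), (0.52, [0.571, -0.303, 0.021]), (0.46, [0.569, -0.246, 0.044])]
[(0.61, [0.585, -0.283, 0.026])]
```

View pics/l_scene.png

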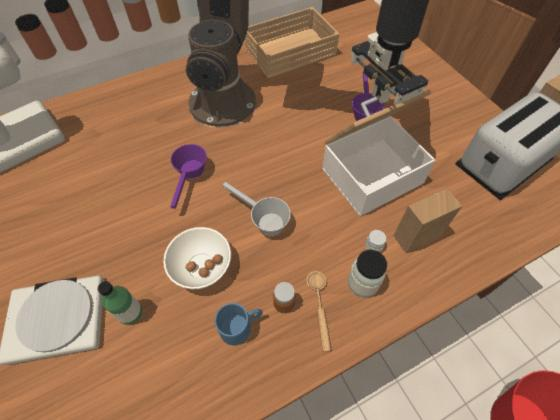

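The lid stands open with the arm holding its bar at about (375,105), and the scoop and bowl are undisturbed. I'll ease off the press and check that it stays steady before handing in.

Request:
{"fn": "carry_out", "kwargs": {"plan": [[[0,0,-1,-3,0],[0,0,-1,-3,0],[0,0,-1,-3,0],[0,0,-1,-3,0],[0,0,-1,-3,0],[0,0,-1,-3,0]]]}}

```text
t: 28.08
ee_pos: [0.4573, 0.2811, 0.2713]
ee_rot: [179.6, -0.2, 92.2]
wrist_force: [4.5, 1.1, 10.1]
grip_width: 0.101
grip_force: 30.0
```

Request:
{"fn": "carry_out", "kwargs": {"plan": [[[0,0,0,0,0],[0,0,0,0,0],[0,0,0,0,0],[0,0,0,0,0],[0,0,0,0,0],[0,0,0,0,0],[0,0,0,0,0],[0,0,0,0,0]]]}}

```text
t: 28.75
ee_pos: [0.4573, 0.2811, 0.2713]
ee_rot: [179.6, -0.2, 92.2]
wrist_force: [5.6, -0.3, 10.3]
grip_width: 0.104
grip_force: 30.0
```

```bash
python3 lid.py
```

```text
28.75 [0.4573 0.2811 0.2713] [179.6337  -0.1703  92.2086] 30.000747442245483 0.10416994265260848 [ 5.6382 -0.2559 10.3274]
alpha kin 60.22995176625429 0.17846096334010803
scene 0.17 137 60.76277 0.4989532 0.25389743 0.2895411353550734
scene 0.345 146 60.549232 0.47973305 0.22983517 0.2884353030574197
side 0.17 136 58.37525 0.44905353 0.18827817 0.28865569782038825
side 0.345 1521 59.028973 0.45770857 0.2148265 0.28907120723212043
[(0.6, [0.553, -0.307, 0.026]), (0.53, [0.571, -0.25, 0.044]), (0.52, [0.578, -0.274, 0.02]), (0.38, [0.579, -0.301, 0.029])]
[(0.61, [0.578, -0.286, 0.031])]
```

It's steady at about 60°, so I'm handing in.

```bash
python3 -c "
from station import env
print(env.finish_job())"
```

```text
the job is handed in; nothing more can be done
None
```

The job is handed in, though the judge gave no verdict: all four walnuts are in the bowl, the empty scoop stands upright and released on the worktop, and the gripper is holding the bin lid steady at about 60° (58–61° by camera).

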